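Clear down the saw bench after a run of chair backs

ROBOT

A 7-joint arm with a two-finger parallel gripper is mounted at the origin on the work surface. World frame = base frame: x ahead of the robot, y to its left, z up, the work surface at z = 0. Lengths are in m, angles in degrees, forces in N, time in s.
With the tool pointing down it reaches from about 0.425 to 1.025 m from the base axis. Payload 3.6 kg.
Tool frame: the origin (TCP) lies midway between the tips of the shut fingers; the grasp point (between the pads) lies 19 mm behind it; z points along the fingers, y is the line along which they close (so a half turn about z gives the same grasp; the last joint's range is limited). The gripper opens to 85 mm and grips with 20 to 120 N. Pads are 22 mm wide; open, the fingers measure 114 mm over their backs; the gripper's body (76 mm by 85 mm) begins 54 mm behind the grasp point. The pads swing forward as they close: fully open they stand 13 mm farther back than shut.
Start: joints at [-75.888, 33.873, 2.773, 92.16, -1.908, 54.013, -1.931], TCP at [0.242, 0.684, 0.231] pointing down, gripper open.
Joint ranges: [-153.93, 153.93], [-27.13, 128.08], [-72.61, 78.16], [10.71, 143.7], [-87.88, 267.88], [4.46, 118.87], [-176.78, 176.78]. Speed limits (degrees/s): [147.25, 147.25, 180, 180, 180, 180, 180].

INTERFACE

Orientations are given as a 3x3 rotation matrix whose columns are the frame's x, y, z axes.
In Python, from plant import monitor, imaging, env gives the robot as it stands.
- The arm moves only by the tool move_arm, never from a script. Its argument "increments" is a list that holds one entry, the list of rows, each a list of 4 numbers: the shift along the tool's x, y, z in m, then the turn about the tool's z in degrees. A call has 1 to 8 rows; each row is the pose to reach, as a shift and turn from the pose commanded when the call began, along the tool's axes at that moment; what a row does not reach only later rows make up. A row lasts 1/8 s, in which the tool goes at most 62.5 mm and 10.7 degrees, less where a joint would pass 70% of its speed; a pose out of reach is approached as far as the arm can. A call with a gripper value outside its range is refused whole. "fingers" is the finger opening in m, from 0 to 0.0854, set as the call begins (left out, the last holds). The fingers move at their own pace and stop on an object; the grip force is fixed at half the most. Time passes only in rows, so rows that repeat a pose let the fingers close. It gives the time, the measured TCP pose, the force, the opening and the grip force at its end, in the units of the state.
- monitor.sense(): the state, without advancing time (a new reading comes with each control period).
- imaging.capture(name): name is "scene" or "top"; returns the picture (384x512x3 uint8, blue, green, red); there is no depth.
- imaging.camera_params(name): a dict with "fx", "fy", "cx", "cy" (pixels), "pose" (4x4, takes a point from camera to world coordinates). Camera axes: x right, y down, z forward; pixel columns grow to the right and rows downward; lengths in m; the calibration is good to about 2 mm. A picture is of the moment at which its call begins. camera_params takes no time and is no camera call.
- env.finish_job(): hands the job in; it is judged then, once.
The state is a dict: "time_s": time; "joint_pos": joint angles; "joint_velocities": joint speeds; "joint_efforts": joint torques, N m; "eef_pos": TCP position; "ee_rot": TCP orientation; "wrist_force": force on the tool from outside, world axes, zero at the start; "ft_torque": the same for the moment, N m; "finger_gap": finger opening in m; "gripper_force": force on a finger pad.
Only numpy, scipy, OpenCV 4.12 (cv2) and the standard library are available. Lean on these libraries where they do the work, as an engineer would, in place of code of your own. Each camera call takes 0.05 s, during which the arm holds its last target. There are 200 camera calls.

TASK

The run of chair backs is cut, so clear down the saw bench: pile all the waisted wooden blanks flat, pale face up, into one square pile centred on the white outline of the green pallet board, edges lined up. Pull every length stop up off the fence rail against its sprung catch; stand the red one upright on the middle of the finished pile, so that it travels with the batch, and stand the black ones upright on the floor of the blue tray. Leave the other things on the bench where they are.

Things in the scene. Friction and masses are not known exactly. Their poses are not given: they have to be found in the camera images.
- red_stop: Red length stop, 45 (x) x 60 (y) x 82 mm tall, 0.28 kg: upside-down U, channel along y; grip tab on top 22 (x) x 46 (y) mm, 48 to 82 mm up. Origin: centre of underside (feet), z up. Starts astride the rail at a station, y along it, feet 34 mm below the rail's top, held by sprung balls: a straight pull up of 15 to 22 N frees it; clear after 45 mm. Stands on its feet
- black_stop1: Black length stop 1 (may be absent), 45 (x) x 60 (y) x 82 mm tall, 0.28 kg: upside-down U, channel along y; grip tab on top 22 (x) x 46 (y) mm, 48 to 82 mm up. Origin: centre of underside (feet), z up. Starts astride the rail at a station, y along it, feet 34 mm below the rail's top, held by sprung balls: a straight pull up of 15 to 22 N frees it; clear after 45 mm. Stands on its feet
- black_stop2: Black length stop 2 (may be absent), 45 (x) x 60 (y) x 82 mm tall, 0.28 kg: upside-down U, channel along y; grip tab on top 22 (x) x 46 (y) mm, 48 to 82 mm up. Origin: centre of underside (feet), z up. Starts astride the rail at a station, y along it, feet 34 mm below the rail's top, held by sprung balls: a straight pull up of 15 to 22 N frees it; clear after 45 mm. Stands on its feet
- rail: Aluminium fence rail fixed to the bench, 20 mm thick (x), 340 mm long (y), 60 mm tall, black end caps 64 mm tall; origin: middle of its underside. Brass sprung balls poke 4 mm out of both faces at three stations (y = -120, 0, 120 mm)
- station0 (a point): Point on the rail's top edge at station 0, 60 mm above the bench
- station1 (a point): Point on the rail's top edge at station 1, 60 mm above the bench
- station2 (a point): Point on the rail's top edge at station 2, 60 mm above the bench
- pallet: Green pallet board fixed to the bench, 190 (x) x 120 (y) x 18 mm thick, with the white 143 x 103 mm outline of a blank painted in its middle, long way along x; origin: centre of its underside
- pallet_top (a point): Centre of the pallet board's top face, where the pile belongs (18 mm above the bench); axes as the board's
- tray: Blue open tray fixed to the bench, 190 (x) x 110 (y) x 28 mm tall outside, walls and floor 5 mm; room for two stops side by side along x (for instance at x = -42 and +42 mm). Origin: centre of its underside, inner floor 5 mm above
- blank1: Chair-back blank 1 (may be absent): flat waisted wooden board 140 (x) x 100 (y) x 16 mm, pale face up, 0.12 kg. Notches 56 mm long and 20 mm deep in the middle of both long sides leave a waist 60 mm wide (y), to be gripped there from above. Origin: centre of its underside, z up out of the pale face. Lies flat on the bench at the start
- blank2: Chair-back blank 2 (may be absent): flat waisted wooden board 140 (x) x 100 (y) x 16 mm, pale face up, 0.12 kg. Notches 56 mm long and 20 mm deep in the middle of both long sides leave a waist 60 mm wide (y), to be gripped there from above. Origin: centre of its underside, z up out of the pale face. Lies flat on the bench at the start
- blank3: Chair-back blank 3 (may be absent): flat waisted wooden board 140 (x) x 100 (y) x 16 mm, pale face up, 0.12 kg. Notches 56 mm long and 20 mm deep in the middle of both long sides leave a waist 60 mm wide (y), to be gripped there from above. Origin: centre of its underside, z up out of the pale face. Lies flat on the bench at the start
- blank4: Chair-back blank 4 (may be absent): flat waisted wooden board 140 (x) x 100 (y) x 16 mm, pale face up, 0.12 kg. Notches 56 mm long and 20 mm deep in the middle of both long sides leave a waist 60 mm wide (y), to be gripped there from above. Origin: centre of its underside, z up out of the pale face. Lies flat on the bench at the start
- glue: Bystander, leave it where it is: yellow glue bottle with red cap, 60 mm across, 150 mm tall; origin: centre of its underside
- mug: Bystander, leave it where it is: blue mug, 80 mm across, 90 mm tall; origin: centre of its underside
- tape: Bystander, leave it where it is: yellow tape measure, 70 x 40 x 62 mm; origin: centre of its underside
- push_stick: Bystander, leave it where it is: orange push stick lying flat, about 230 mm long, 14 mm thick; origin: centre of its underside
- square: Bystander, leave it where it is: try square lying flat, wooden stock 100 mm, steel blade 150 mm, 20 mm thick; origin: centre of its underside
- offcut: Bystander, leave it where it is: plywood offcut, 90 x 60 x 30 mm; origin: centre of its underside

How it is judged (in metres and radians):
At the end, for the whole second after the job is handed in: Every blank present lies flat, pale face up, within 10 mm of the pallet board's centre and 0.09 rad of its long side; the red stop stands upright on top of them all, within 25 mm of that centre; every black stop present stands upright on the tray's floor (0.08 rad); all at rest (horizontal distance between each of blank1, blank2, blank3, blank4 and pallet_top below 0.01 m and angle between the x axis of each of blank1, blank2, blank3, blank4 and the x axis of pallet, either way round below 0.09 rad and angle between each of blank1, blank2, blank3, blank4's own z axis and vertical below 0.05 rad and linear speed of each of blank1, blank2, blank3, blank4, red_stop, black_stop1, black_stop2 below 0.03 m/s and z of red_stop in the frame of blank1 above 0.01 m and z of red_stop in the frame of blank2 above 0.01 m and z of red_stop in the frame of blank3 above 0.01 m and z of red_stop in the frame of blank4 above 0.01 m and horizontal distance between red_stop and pallet_top below 0.025 m and z of red_stop in the frame of pallet_top below 0.1 m and x of black_stop1 in the frame of tray between -0.07 and 0.07 m and y of black_stop1 in the frame of tray between -0.035 and 0.035 m and z of each of black_stop1, black_stop2 in the frame of tray below 0.012 m and x of black_stop2 in the frame of tray between -0.07 and 0.07 m and y of black_stop2 in the frame of tray between -0.035 and 0.035 m and angle between each of red_stop, black_stop1, black_stop2's own z axis and vertical below 0.08 rad); the robot touches nothing.
It fails at once if a bystander (bottle, mug, tape measure, push stick, square, offcut) is moved by more than 40 mm (distance of any of glue, mug, tape, push_stick, square, offcut from where it was at the start of the episode above 0.04 m).
Of blank1, blank2, blank3, blank4 only 3 to 4 are there at a start; the rules pass over those that are not, and their reading is None.
Of black_stop1, black_stop2 only 1 to 2 are there at a start; the rules pass over those that are not, and their reading is None.
At some moment in a run one of blank1, blank2, blank3, blank4 may be knocked a few centimetres aside while the robot is not near it.
It also fails if it takes over 210 s, if anything falls off the work surface, if the arm or the gripper's body presses on something with over 40 N, if the wrist force passes 120 N, or if a joint passes its speed limit or range.

## Working session

There is one attempt and no reset: what is moved stays moved. The work goes in short steps, Python scripts to look and compute and a tool call to move; the robot and the scene stay as the last step left them, time stands still between calls to the robot, and variables do not carry over. Pictures are saved under pics/ and viewed, at most 14 in all, crops included, and the job is handed in when it is done.

Besides the shell and the picture viewer there is one more tool, called after "Emit:" in YAML: its name, and indented under it one key for each argument. move_arm: Moves the arm, as the interface text tells. Its arguments: {"type":"object","properties":{"increments":{"type":"array"},"fingers":{"type":"number"}},"required":["increments"]}

```bash
mkdir -p pics; ls; python3 - <<'E'
from plant import monitor, imaging, env
import cv2
s=monitor.sense();print(s)
for n in("scene","top"):
    cv2.imwrite(f"pics/{n}0.png",cv2.resize(imaging.capture(n),(800,600),interpolation=cv2.INTER_CUBIC));print(imaging.camera_params(n))
E
```

```text
pics
{'time_s': 0.0, 'joint_pos': array([-75.88819407,  33.92686033,   2.76624261,  92.23810225,
        -1.90769308,  54.01273692,  -1.93089691]), 'joint_velocities': array([-0.04958335, -0.00088284,  0.07059323,  0.05321838,  0.03576487,
        0.03911911,  0.00863075]), 'joint_efforts': array([-3.27271518e-04, -5.48684371e+01,  1.54629149e+00, -1.98121136e+01,
        9.37789766e-03,  8.60378874e-03,  1.11443535e-05]), 'eef_pos': array([0.24134123, 0.68275222, 0.23011511]), 'ee_rot': array([[-9.42854927e-01,  3.33202889e-01, -6.48698667e-04],
       [ 3.33203497e-01,  9.42852360e-01, -2.20365253e-03],
       [-1.22636320e-04, -2.29387331e-03, -9.99997362e-01]]), 'wrist_force': array([ 0.00838885, -0.61955736, -0.50997202]), 'ft_torque': array([-0.01687221, -0.00029902, -0.0105847 ]), 'gripper_force': 0.0, 'finger_gap': 0.08551831509438473}
{'fx': 361.45700265749514, 'fy': 361.45700265749514, 'cx': 251.0409259455642, 'cy': 192.09959384356154, 'pose': array([[-0.82690249,  0.45772879, -0.3266751 ,  0.88667274],
       [ 0.56216249,  0.68766214, -0.45944979,  0.53038646],
       [ 0.0143387 , -0.56356467, -0.82594749,  1.01490589],
       [ 0.        ,  0.        ,  0.        ,  1.        ]])}
{'fx': 481.6462608412994, 'fy': 481.6462608412994, 'cx': 251.02918477936186, 'cy': 196.79640514280496, 'pose': array([[-0.02789036, -0.98934565,  0.14288919,  0.32494037],
       [-0.99944259,  0.03022305,  0.01418047, -0.01038048],
       [-0.01834793, -0.14241404, -0.9896371 ,  1.60745219],
       [ 0.        ,  0.        ,  0.        ,  1.        ]])}
```

View pics/top0.png

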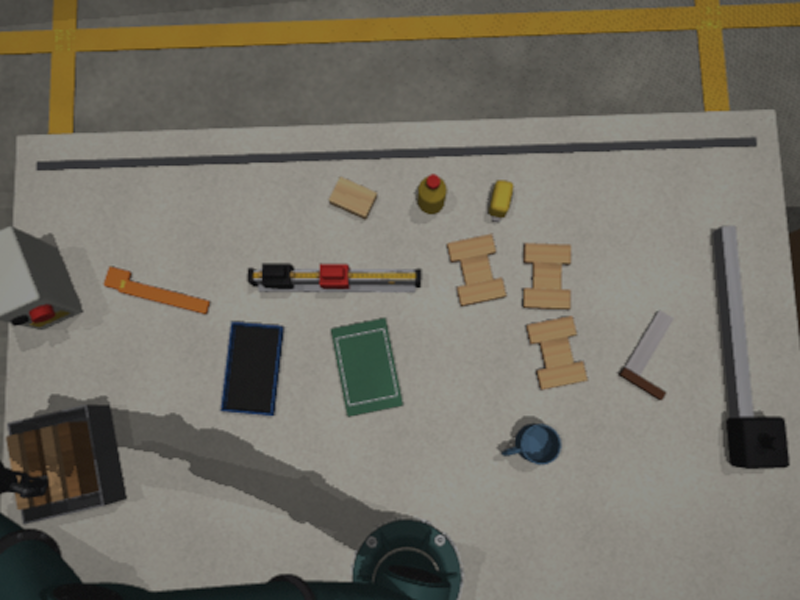

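View pics/scene0.png

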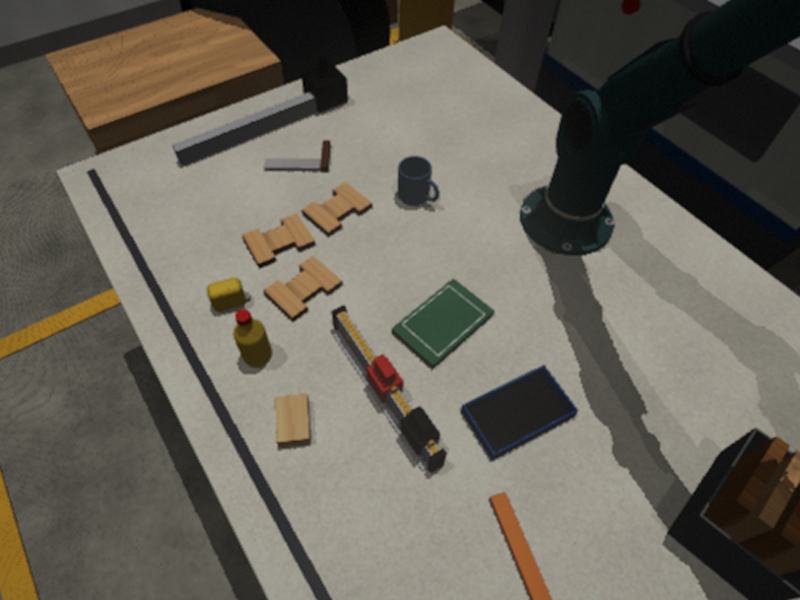

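The top view shows 3 blanks at about (477,270), (547,276) and (557,352). The red stop is at (334,275), mid-rail, and one black stop is at (277,275). The pallet is at (367,366) and the tray at (252,368). I'll rectify the image to metric to measure these.

```bash
cat >h.py <<'E'
from plant import monitor, imaging, env
import cv2, numpy as np
X1,Y1=0.85,0.40   # ortho: col=(Y1-y)*1000, row=(X1-x)*1000
def ortho(img,z,name="top"):
    c=imaging.camera_params(name);P=np.linalg.inv(c["pose"])[:3]
    K=np.array([[c["fx"],0,c["cx"]],[0,c["fy"],c["cy"]],[0,0,1]])
    H=K@P@np.array([[0,-1e-3,X1],[-1e-3,0,Y1],[0,0,z],[0,0,1.]]) # (col,row,1)->pix
    return cv2.warpPerspective(img,H,(800,550),flags=cv2.INTER_CUBIC|cv2.WARP_INVERSE_MAP)
def world(c,r): return X1-r/1000, Y1-c/1000
def blobs(mask,amin):
    mask=cv2.morphologyEx(mask.astype(np.uint8)*255,cv2.MORPH_OPEN,np.ones((3,3)))
    for k in cv2.findContours(mask,cv2.RETR_EXTERNAL,cv2.CHAIN_APPROX_NONE)[0]:
        a=cv2.contourArea(k)
        if a<amin: continue
        (c,r),wh,_=cv2.minAreaRect(k); b=cv2.boxPoints(cv2.minAreaRect(k))
        e=max((b[1]-b[0],b[2]-b[1]),key=np.linalg.norm)
        m=cv2.moments(k); mx=world(m["m10"]/m["m00"],m["m01"]/m["m00"])
        ang=np.degrees(np.arctan2(-e[0],-e[1]))%180  # world angle of long axis
        print("area",a,"rect xy",np.round(world(c,r),4),"centroid",np.round(mx,4),"size",np.round(wh),"ang",round(ang,1))
E
python3 - <<'E'
from h import *
im=imaging.capture("top")
for nm,z,f in(("blank",.016,lambda H,S,V:(H>8)&(H<22)&(S>70)&(V>90)),("pallet",.018,lambda H,S,V:(H>55)&(H<90)&(S>60)),("tray",.028,lambda H,S,V:((H>100)&(H<130)&(S>90))|(V<50)),("red",.082,lambda H,S,V:((H<6)|(H>174))&(S>140)),("dark82",.082,lambda H,S,V:V<50)):
    o=ortho(im,z);h=cv2.cvtColor(o,cv2.COLOR_BGR2HSV);print(nm)
    blobs(f(*[h[...,i].astype(int) for i in range(3)]),400)
o=ortho(im,.016);cv2.imwrite("pics/o1.png",o)
o=ortho(im,.082);cv2.imwrite("pics/o2.png",cv2.resize(o[80:280,80:420],None,fx=2.3,fy=2.3,interpolation=cv2.INTER_CUBIC))
E
```

```text
blank
area 11360.0 rect xy [ 0.45   -0.3301] centroid [ 0.4498 -0.3306] size [141. 101.] ang 9.7
area 11375.0 rect xy [ 0.6138 -0.3198] centroid [ 0.6138 -0.3201] size [100. 141.] ang 175.9
area 11447.5 rect xy [ 0.6325 -0.169 ] centroid [ 0.6324 -0.1692] size [141. 100.] ang 10.5
area 4978.5 rect xy [0.8024 0.0923] centroid [0.8008 0.0922] size [91. 60.] ang 63.4
pallet
area 2085.0 rect xy [0.3555 0.0581] centroid [0.3489 0.056 ] size [ 34. 117.] ang 100.0
area 12784.0 rect xy [0.431  0.0716] centroid [0.4312 0.0715] size [137.  96.] ang 10.0
area 2005.0 rect xy [0.5121 0.0849] centroid [0.5137 0.085 ] size [ 33. 118.] ang 93.5
tray
area 20342.5 rect xy [0.4343 0.311 ] centroid [0.4344 0.3114] size [111. 188.] ang 173.2
area 3099.0 rect xy [0.6287 0.2512] centroid [0.6285 0.2576] size [84. 52.] ang 86.6
red
area 2684.0 rect xy [0.6148 0.1316] centroid [0.6149 0.1311] size [60. 49.] ang 88.3
area 574.0 rect xy [ 0.8105 -0.0805] centroid [ 0.8101 -0.0805] size [29. 25.] ang 0.0
dark82
area 15817.5 rect xy [0.4307 0.3024] centroid [0.4304 0.3022] size [ 96. 172.] ang 173.2
area 2880.0 rect xy [0.618  0.2426] centroid [0.6181 0.2484] size [82. 50.] ang 88.2
```

View pics/o1.png

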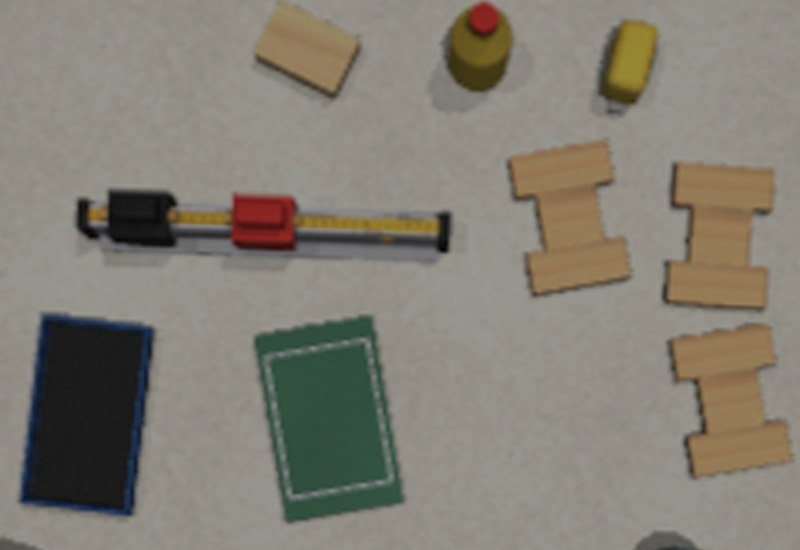

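View pics/o2.png

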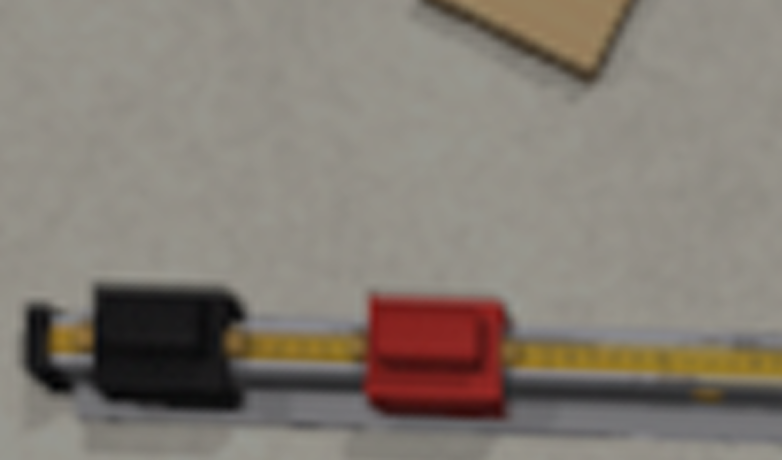

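The metric view shows the blanks at about (0.632,-0.169), (0.614,-0.320) and (0.450,-0.330). The pallet is at (0.431,0.072), turned 10°, and the tray is at (0.434,0.311). Next I'll refine the rail and stops and move towards the first blank.

```bash
cat >>h.py <<'E'
def rel(*wps):
    """wps: (x,y,z,yaw of tool y in world deg, mod 180) -> shift/turn in current tool axes"""
    s=monitor.sense();R=np.array(s["ee_rot"]);p=np.array(s["eef_pos"]);yaw=np.degrees(np.arctan2(R[1,1],R[0,1]))
    print("t",round(s["time_s"],2),"tcp",np.round(p,4),"yaw",round(yaw,1),"j",np.round(s["joint_pos"]),"F",np.round(s["wrist_force"],1),"gap",round(s["finger_gap"],4),"grip",round(s["gripper_force"],1))
    for w in wps:
        t=-((w[3]-yaw+90)%180-90)
        print(w,"->",np.round(R.T@(np.array(w[:3])-p),4),"turn",round(t,1))
def hsv(o):
    h=cv2.cvtColor(o,cv2.COLOR_BGR2HSV);return [h[...,i].astype(int) for i in range(3)]
E
python3 - <<'E'
from h import *
im=imaging.capture("top")
o=ortho(im,.018);H,S,V=hsv(o);m=((H>55)&(H<90)&(S>60)).astype(np.uint8)
m=cv2.morphologyEx(m,cv2.MORPH_CLOSE,np.ones((9,9)));m[:, 480:]=0;print("pallet");blobs(m>0,3000)
o=ortho(im,.060);H,S,V=hsv(o);m=(H>15)&(H<32)&(S>110)&(V>90);m[:150]=0;m[350:]=0;m[:,480:]=0
r,c=np.nonzero(m);k=np.polyfit(c,r,1);print("rail line",world(0,np.polyval(k,0)),"slope",k, "cols",c.min(),c.max())
o=ortho(im,.064);H,S,V=hsv(o);m=V<50;m[:150]=0;m[290:]=0;print("caps");blobs(m,100)
o=ortho(im,.108);cv2.imwrite("pics/o3.png",cv2.resize(o[180:320,60:330],None,fx=2.9,fy=2.9,interpolation=cv2.INTER_CUBIC))
rel((.632,-.169,.15,100.5))
E
```

```text
pallet
area 21310.5 rect xy [0.4313 0.0715] centroid [0.4307 0.0712] size [188. 118.] ang 9.9
rail line (np.float64(0.6312727122685866), 0.4) slope [3.71685993e-02 2.18727288e+02] cols 98 437
caps
area 282.0 rect xy [ 0.6086 -0.0406] centroid [ 0.6072 -0.0419] size [12. 35.] ang 177.0
area 317.0 rect xy [0.6203 0.3049] centroid [0.6195 0.3048] size [38. 17.] ang 22.2
area 2965.5 rect xy [0.6212 0.2395] centroid [0.6215 0.251 ] size [94. 51.] ang 87.6
t 0.2 tcp [0.2415 0.683  0.2305] yaw 70.5 j [-76.  34.   3.  92.  -2.  54.  -2.] F [-0.1 -0.2 -0.3] gap 0.0851 grip 0.0
(0.632, -0.169, 0.15, 100.5) -> [-0.6522 -0.6731  0.0816] turn -30.0
```

View pics/o3.png

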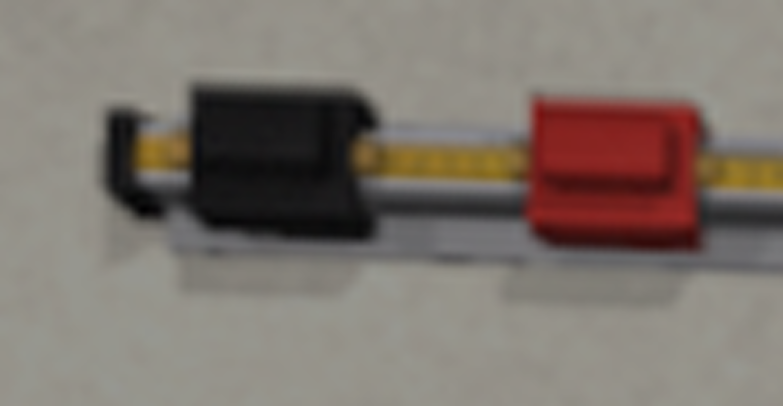

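Emit:
move_arm:
  increments:
    - [[-0.03,-0.03,0,-4],[-0.07,-0.07,0,-8],[-0.11,-0.11,0,-13],[-0.15,-0.155,0,-18],[-0.19,-0.195,0,-22],[-0.23,-0.235,0,-26],[-0.27,-0.28,0,-30],[-0.31,-0.32,0,-30]]
  fingers: 0.085

```text
time_s: 1.2
eef_pos: [0.4278, 0.2764, 0.2314]
ee_rot: [[-0.983, -0.183, 0.0], [-0.183, 0.983, -0.0], [-0.0, -0.0, -1.0]]
wrist_force: [0.4, -0.2, 0.3]
finger_gap: 0.0851
gripper_force: 0.0
```

```bash
python3 -c "
from h import *
rel((.632,-.169,.15,100.5))"
```

```text
t 1.2 tcp [0.4278 0.2764 0.2314] yaw 100.5 j [-36.  18.  -3. 120.   1.  42.  61.] F [ 0.4 -0.2  0.3] gap 0.0851 grip 0.0
(0.632, -0.169, 0.15, 100.5) -> [-0.1193 -0.4752  0.0815] turn 0.0
```

Emit:
move_arm:
  increments:
    - [[-0.015,-0.06,0,0],[-0.03,-0.12,0.01,0],[-0.045,-0.18,0.02,0],[-0.06,-0.24,0.03,0],[-0.075,-0.3,0.04,0],[-0.09,-0.36,0.06,0],[-0.105,-0.42,0.07,0],[-0.12,-0.475,0.08,0]]

```text
time_s: 2.2
eef_pos: [0.6326, -0.1685, 0.1507]
ee_rot: [[-0.983, -0.183, -0.0], [-0.183, 0.983, 0.0], [0.0, 0.0, -1.0]]
wrist_force: [0.8, 0.5, 0.1]
finger_gap: 0.0852
gripper_force: 0.0
```

Emit:
move_arm:
  increments:
    - [[0,0,0,0],[0,0,0,0]]

```text
time_s: 2.45
eef_pos: [0.6316, -0.1661, 0.1508]
ee_rot: [[-0.983, -0.182, -0.001], [-0.182, 0.983, 0.001], [0.001, 0.001, -1.0]]
wrist_force: [-0.4, 0.3, 0.2]
finger_gap: 0.0849
gripper_force: 0.0
```

```bash
python3 -c "
from h import *
rel((.6325,-.169,.05,100.5))"
```

```text
t 2.45 tcp [ 0.6316 -0.1661  0.1508] yaw 100.5 j [ 10.  34.   1. 105.  -1.  41. 112.] F [-0.4  0.3  0.2] gap 0.0849 grip 0.0
(0.6325, -0.169, 0.05, 100.5) -> [-0.0004 -0.0032  0.1008] turn 0.0
```

Emit:
move_arm:
  increments:
    - [[0,-0.003,0.04,0],[0,-0.003,0.08,0],[0,-0.003,0.11,0],[0,-0.003,0.13,0],[0,-0.003,0.14,0],[0,-0.003,0.147,0],[0,-0.003,0.151,0],[0,-0.003,0.151,0]]

```text
time_s: 3.45
eef_pos: [0.6329, -0.1696, 0.0007]
ee_rot: [[-0.983, -0.183, 0.001], [-0.183, 0.983, -0.0], [-0.001, -0.0, -1.0]]
wrist_force: [0.3, -1.5, 0.6]
finger_gap: 0.085
gripper_force: 0.0
```

Emit:
move_arm:
  increments:
    - [[0,0,0,0],[0,0,0,0],[0,0,0,0],[0,0,0,0],[0,0,0,0],[0,0,0,0]]
  fingers: 0.05

```text
time_s: 4.2
eef_pos: [0.6334, -0.1698, 0.0014]
ee_rot: [[-0.983, -0.183, 0.002], [-0.183, 0.983, -0.0], [-0.001, -0.001, -1.0]]
wrist_force: [-0.5, 0.4, 5.2]
finger_gap: 0.0582
gripper_force: 65.7
```

Emit:
move_arm:
  increments:
    - [[0,0,-0.02,0],[0,0,-0.06,0],[0,0,-0.1,0],[0.02,0.03,-0.12,0],[0.045,0.08,-0.12,0],[0.07,0.13,-0.12,0],[0.1,0.18,-0.12,0.5],[0.125,0.225,-0.12,0.5]]

```text
time_s: 5.2
eef_pos: [0.4669, 0.0304, 0.1211]
ee_rot: [[-0.985, -0.175, 0.0], [-0.175, 0.985, 0.001], [-0.0, 0.0, -1.0]]
wrist_force: [0.7, 0.5, -1.5]
finger_gap: 0.0582
gripper_force: 65.0
```

Emit:
move_arm:
  increments:
    - [[0.02,0.03,0,0],[0.029,0.045,0,0],[0.029,0.05,0.0,0],[0.029,0.05,0,0],[0.029,0.05,0,0]]

```text
time_s: 5.82
eef_pos: [0.4324, 0.0724, 0.1205]
ee_rot: [[-0.985, -0.173, 0.001], [-0.173, 0.985, -0.0], [-0.001, -0.0, -1.0]]
wrist_force: [0.7, 0.5, -1.1]
finger_gap: 0.0584
gripper_force: 65.0
```

```bash
python3 - <<'E'
from h import *
rel((.4313,.0715,.019,99.95))
im=imaging.capture("scene");cv2.imwrite("pics/s1.png",cv2.resize(im,(800,600)))
E
```

```text
t 5.83 tcp [0.4324 0.0724 0.1205] yaw 99.9 j [-18.  25.   3. 133.  -3.  22.  88.] F [ 0.7  0.5 -1.1] gap 0.0584 grip 65.0
(0.4313, 0.0715, 0.019, 99.95) -> [ 0.0014 -0.0006  0.1015] turn -0.0
```

View pics/s1.png

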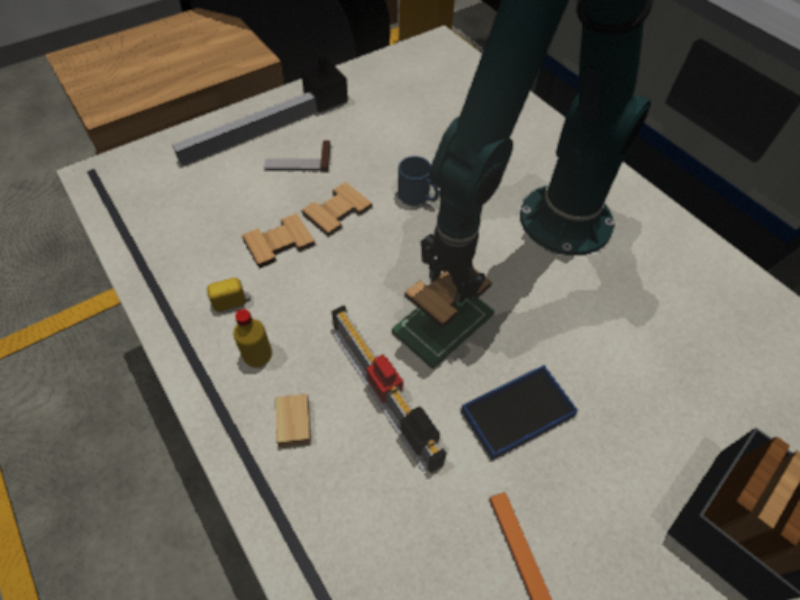

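The blank is held level over the pallet (about px 448,298). I'll lower and release it.

Emit:
move_arm:
  increments:
    - [[0.001,-0.001,0.03,0],[0.001,-0.001,0.06,0],[0.001,-0.001,0.08,0],[0.001,-0.001,0.09,0],[0.001,-0.001,0.097,0],[0.001,-0.001,0.1,0],[0.001,-0.001,0.101,0],[0.001,-0.001,0.101,0]]

```text
time_s: 6.88
eef_pos: [0.4308, 0.072, 0.0197]
ee_rot: [[-0.985, -0.174, 0.001], [-0.174, 0.985, 0.0], [-0.001, 0.0, -1.0]]
wrist_force: [0.4, 0.8, -1.5]
finger_gap: 0.0582
gripper_force: 64.9
```

Emit:
move_arm:
  increments:
    - [[0,0,0,0],[0,0,0,0],[0,0,0,0],[0,0,0,0],[0,0,-0.02,0],[0,0,-0.06,0],[0,0,-0.11,0],[0,0,-0.13,0]]
  fingers: 0.085

```text
time_s: 7.88
eef_pos: [0.4314, 0.072, 0.1517]
ee_rot: [[-0.985, -0.174, 0.004], [-0.174, 0.985, 0.001], [-0.004, 0.0, -1.0]]
wrist_force: [1.6, -0.0, -1.0]
finger_gap: 0.085
gripper_force: 0.0
```

```bash
python3 - <<'E'
from h import *
im=imaging.capture("top")
for z in(.016,.034):
  o=ortho(im,z);H,S,V=hsv(o);blobs((H>8)&(H<22)&(S>70)&(V>90),1500)
rel((.6138,-.3200,.15,85.9),(.45,-.3303,.15,99.7))
E
```

```text
area 11412.5 rect xy [ 0.4499 -0.3302] centroid [ 0.4499 -0.3305] size [141. 101.] ang 9.9
area 11451.0 rect xy [ 0.6138 -0.3197] centroid [ 0.6138 -0.32  ] size [100. 141.] ang 175.9
area 4995.5 rect xy [0.802  0.0925] centroid [0.8004 0.0922] size [91. 61.] ang 63.4
area 11148.5 rect xy [ 0.4484 -0.3264] centroid [ 0.4484 -0.3269] size [139. 100.] ang 9.6
area 11192.5 rect xy [ 0.6106 -0.3161] centroid [ 0.6105 -0.3164] size [ 99. 139.] ang 176.1
area 4871.5 rect xy [0.7969 0.0913] centroid [0.795  0.0911] size [90. 60.] ang 63.4
t 7.92 tcp [0.4322 0.0722 0.1529] yaw 100.0 j [-18.  21.   3. 132.  -3.  26.  88.] F [-0.6  0.6  1.3] gap 0.0853 grip 0.0
(0.6138, -0.32, 0.15, 85.9) -> [-0.1106 -0.4178  0.0033] turn 14.1
(0.45, -0.3303, 0.15, 99.7) -> [ 0.0525 -0.3995  0.0023] turn 0.3
```

Emit:
move_arm:
  increments:
    - [[-0.02,-0.05,0,0],[-0.02,-0.1,0,0],[-0.01,-0.16,0,0],[0,-0.22,0,0],[0.01,-0.28,0,0],[0.025,-0.33,0,0.3],[0.04,-0.375,0,0.3],[0.0525,-0.4,0,0.3]]

```text
time_s: 8.93
eef_pos: [0.4473, -0.3342, 0.1485]
ee_rot: [[-0.986, -0.166, -0.001], [-0.166, 0.986, -0.001], [0.001, -0.001, -1.0]]
wrist_force: [0.0, -0.1, 0.8]
finger_gap: 0.085
gripper_force: 0.0
```

Emit:
move_arm:
  increments:
    - [[0,0,0.02,0],[0,0,0.04,0],[0,0,0.04,0]]

```text
time_s: 9.3
eef_pos: [0.4469, -0.3301, 0.1073]
ee_rot: [[-0.986, -0.169, -0.004], [-0.169, 0.986, 0.003], [0.003, 0.003, -1.0]]
wrist_force: [0.6, -0.1, -0.5]
finger_gap: 0.085
gripper_force: 0.0
```

```bash
python3 - <<'E'
from h import *
rel((.45,-.3303,.000,99.8))
im=imaging.capture("top")
o=ortho(im,.034);H,S,V=hsv(o);blobs((H>8)&(H<22)&(S>70)&(V>90),1500)
E
```

```text
t 9.3 tcp [ 0.4469 -0.3301  0.1073] yaw 99.7 j [ 31.  32.   2. 119.  -2.  29. 133.] F [ 0.6 -0.1 -0.5] gap 0.085 grip 0.0
(0.45, -0.3303, 0.0, 99.8) -> [-0.0034 -0.001   0.1073] turn -0.1
area 4160.5 rect xy [ 0.4104 -0.3268] centroid [ 0.4069 -0.3262] size [63. 86.] ang 99.5
area 11358.5 rect xy [0.431  0.0716] centroid [0.4311 0.0716] size [140. 100.] ang 9.7
area 2998.5 rect xy [ 0.4953 -0.3205] centroid [ 0.497  -0.3132] size [43. 96.] ang 99.7
area 10962.5 rect xy [ 0.611 -0.316] centroid [ 0.6122 -0.3169] size [ 99. 139.] ang 176.0
area 4990.5 rect xy [0.7966 0.0912] centroid [0.7953 0.091 ] size [90. 61.] ang 63.4
```

Emit:
move_arm:
  increments:
    - [[-0.003,-0.001,0.03,0],[-0.003,-0.001,0.06,0],[-0.003,-0.001,0.08,0],[-0.003,-0.001,0.09,0],[-0.003,-0.001,0.1,0],[-0.003,-0.001,0.104,0],[-0.003,-0.001,0.106,0],[-0.003,-0.001,0.106,0]]

```text
time_s: 10.35
eef_pos: [0.4518, -0.3317, 0.0036]
ee_rot: [[-0.986, -0.169, 0.0], [-0.169, 0.986, -0.0], [-0.0, -0.0, -1.0]]
wrist_force: [0.8, -0.9, -0.2]
finger_gap: 0.0851
gripper_force: 0.0
```

Emit:
move_arm:
  increments:
    - [[0,0,0,0],[0,0,0,0],[0,0,0,0],[0,0,0,0],[0,0,0,0],[0,0,0,0]]
  fingers: 0.05

```text
time_s: 11.1
eef_pos: [0.4518, -0.3315, 0.0042]
ee_rot: [[-0.986, -0.169, 0.0], [-0.169, 0.986, 0.0], [-0.0, -0.0, -1.0]]
wrist_force: [-1.0, 0.7, 6.2]
finger_gap: 0.0579
gripper_force: 63.7
```

```bash
python3 -c "
from h import *
rel((.4313,.0715,.1205,99.85))"
```

```text
t 11.1 tcp [ 0.4518 -0.3315  0.0042] yaw 99.7 j [ 31.  42.   1. 120.  -2.  17. 133.] F [-1.   0.7  6.2] gap 0.0579 grip 63.7
(0.4313, 0.0715, 0.1205, 99.85) -> [-0.048   0.4007 -0.1163] turn -0.1
```

Emit:
move_arm:
  increments:
    - [[0,0,-0.03,0],[0,0,-0.07,0],[-0.005,0.03,-0.1,0],[-0.02,0.08,-0.116,0],[-0.035,0.13,-0.116,0],[-0.05,0.18,-0.116,0],[-0.06,0.235,-0.116,0],[-0.06,0.285,-0.116,0]]

```text
time_s: 12.1
eef_pos: [0.4633, -0.0382, 0.1195]
ee_rot: [[-0.985, -0.17, 0.002], [-0.17, 0.985, 0.0], [-0.002, 0.0, -1.0]]
wrist_force: [-0.0, 0.3, -0.9]
finger_gap: 0.0579
gripper_force: 65.7
```

Emit:
move_arm:
  increments:
    - [[0.005,0.05,0,0],[0.01,0.09,0,0],[0.01,0.11,0,0],[0.01,0.116,0,0],[0.01,0.116,0,0],[0.01,0.116,0,0]]

```text
time_s: 12.85
eef_pos: [0.4334, 0.0708, 0.1193]
ee_rot: [[-0.986, -0.167, 0.0], [-0.167, 0.986, -0.001], [-0.0, -0.001, -1.0]]
wrist_force: [-0.0, 0.0, -2.0]
finger_gap: 0.0581
gripper_force: 65.7
```

```bash
python3 -c "
from h import *
rel((.433,.0717,.038,99.8))"
```

```text
t 12.85 tcp [0.4334 0.0708 0.1193] yaw 99.6 j [-20.  25.   6. 133.  -7.  22.  92.] F [-0.  0. -2.] gap 0.0581 grip 65.7
(0.433, 0.0717, 0.038, 99.8) -> [0.0002 0.001  0.0813] turn -0.2
```

Emit:
move_arm:
  increments:
    - [[0,0.001,0.02,0],[0,0.001,0.04,0],[0,0.001,0.06,0],[0,0.001,0.07,0],[0,0.001,0.076,0],[0,0.001,0.079,0],[0,0.001,0.081,0],[0,0.001,0.081,0]]

```text
time_s: 13.85
eef_pos: [0.4331, 0.0731, 0.0385]
ee_rot: [[-0.986, -0.169, 0.0], [-0.169, 0.986, 0.0], [-0.0, 0.0, -1.0]]
wrist_force: [-0.5, -0.2, -1.4]
finger_gap: 0.0581
gripper_force: 65.7
```

Emit:
move_arm:
  increments:
    - [[0,0,0,0],[0,0,0,0],[0,0,0,0],[0,0,0,0],[0,0,-0.02,0],[0,0,-0.06,0],[0,0,-0.11,0],[0,0,-0.13,0]]
  fingers: 0.085

```text
time_s: 14.85
eef_pos: [0.4339, 0.0732, 0.1707]
ee_rot: [[-0.986, -0.169, 0.004], [-0.169, 0.986, 0.001], [-0.004, 0.0, -1.0]]
wrist_force: [0.2, 0.0, 0.9]
finger_gap: 0.0852
gripper_force: 0.0
```

```bash
python3 - <<'E'
from h import *
im=imaging.capture("top")
o=ortho(im,.016);H,S,V=hsv(o);blobs((H>8)&(H<22)&(S>70)&(V>90),1500)
rel((.6138,-.3199,.15,85.9))
E
```

```text
area 11446.0 rect xy [ 0.6138 -0.3198] centroid [ 0.6138 -0.32  ] size [100. 141.] ang 175.9
area 5051.0 rect xy [0.8022 0.0924] centroid [0.8007 0.0921] size [91. 61.] ang 63.4
t 14.9 tcp [0.4348 0.0734 0.1719] yaw 99.7 j [-22.  19.   8. 131.  -6.  29.  90.] F [-0.6  0.3  1.6] gap 0.0849 grip 0.0
(0.6138, -0.3199, 0.15, 85.9) -> [-0.1099 -0.4179  0.0223] turn 13.8
```

Emit:
move_arm:
  increments:
    - [[-0.015,-0.055,0,4],[-0.03,-0.11,0,9],[-0.045,-0.165,0,13.8],[-0.06,-0.22,0,13.8],[-0.075,-0.28,0.01,13.8],[-0.09,-0.335,0.02,13.8],[-0.102,-0.39,0.02,13.8],[-0.11,-0.418,0.02,13.8]]

```text
time_s: 15.9
eef_pos: [0.6116, -0.3246, 0.147]
ee_rot: [[-0.997, 0.075, -0.001], [0.075, 0.997, -0.002], [0.001, -0.002, -1.0]]
wrist_force: [0.3, 0.6, 0.4]
finger_gap: 0.0847
gripper_force: 0.0
```

Emit:
move_arm:
  increments:
    - [[0,0,0.02,0],[0,0,0.05,0],[0,0,0.05,0],[0,0,0.05,0]]

```text
time_s: 16.4
eef_pos: [0.6118, -0.319, 0.0981]
ee_rot: [[-0.998, 0.07, -0.001], [0.07, 0.998, 0.001], [0.001, 0.001, -1.0]]
wrist_force: [0.5, 0.1, 0.8]
finger_gap: 0.0852
gripper_force: 0.0
```

```bash
python3 - <<'E'
from h import *
rel((.6138,-.3199,.001,85.9))
im=imaging.capture("top")
o=ortho(im,.050);H,S,V=hsv(o);blobs((H>8)&(H<22)&(S>70)&(V>90),1500)
E
```

```text
t 16.4 tcp [ 0.6118 -0.319   0.0981] yaw 86.0 j [ 17.  41.  10. 102. -11.  38. 119.] F [0.5 0.1 0.8] gap 0.0852 grip 0.0
(0.6138, -0.3199, 0.001, 85.9) -> [-0.0021 -0.0008  0.0971] turn 0.1
area 11551.0 rect xy [0.4308 0.0723] centroid [0.4309 0.0721] size [141. 101.] ang 9.7
area 4860.0 rect xy [0.7915 0.0905] centroid [0.7901 0.09  ] size [89. 60.] ang 63.4
```

Emit:
move_arm:
  increments:
    - [[-0.002,-0.001,0.03,0],[-0.002,-0.001,0.05,0],[-0.002,-0.001,0.07,0],[-0.002,-0.001,0.08,0],[-0.002,-0.001,0.09,0],[-0.002,-0.001,0.095,0],[-0.002,-0.001,0.097,0],[-0.002,-0.001,0.097,0]]

```text
time_s: 17.45
eef_pos: [0.6142, -0.3216, 0.0016]
ee_rot: [[-0.997, 0.071, 0.0], [0.071, 0.997, -0.0], [-0.0, -0.0, -1.0]]
wrist_force: [0.0, 0.4, -0.0]
finger_gap: 0.0853
gripper_force: 0.0
```

Emit:
move_arm:
  increments:
    - [[0,0,0,0],[0,0,0,0],[0,0,0,0],[0,0,0,0],[0,0,0,0],[0,0,0,0]]
  fingers: 0.05

```text
time_s: 18.2
eef_pos: [0.6146, -0.3219, 0.0023]
ee_rot: [[-0.997, 0.071, 0.001], [0.071, 0.997, -0.001], [-0.001, -0.001, -1.0]]
wrist_force: [-0.1, 0.1, 5.8]
finger_gap: 0.0579
gripper_force: 65.5
```

```bash
python3 -c "
from h import *
rel((.4313,.0715,.1405,99.85))"
```

```text
t 18.2 tcp [ 0.6146 -0.3219  0.0023] yaw 85.9 j [ 19.  48.   8. 103. -12.  30. 120.] F [-0.1  0.1  5.8] gap 0.0579 grip 65.5
(0.4313, 0.0715, 0.1405, 99.85) -> [ 0.2106  0.3793 -0.1388] turn -13.9
```

Emit:
move_arm:
  increments:
    - [[0,0,-0.03,0],[0,0,-0.08,0],[0.02,0.03,-0.12,0],[0.045,0.08,-0.138,-2],[0.07,0.13,-0.138,-5],[0.1,0.18,-0.138,-8],[0.125,0.23,-0.138,-11],[0.15,0.28,-0.138,-13.9]]

```text
time_s: 19.2
eef_pos: [0.4831, -0.0299, 0.1392]
ee_rot: [[-0.985, -0.172, 0.0], [-0.172, 0.985, 0.0], [-0.0, 0.0, -1.0]]
wrist_force: [1.3, 0.9, -0.5]
finger_gap: 0.058
gripper_force: 64.8
```

```bash
python3 -c "
from h import *
rel((.432,.0715,.1405,99.85))"
```

```text
t 19.2 tcp [ 0.4831 -0.0299  0.1392] yaw 99.9 j [ -8.  25.   8. 127.  -8.  28. 106.] F [ 1.3  0.9 -0.5] gap 0.058 grip 64.8
(0.432, 0.0715, 0.1405, 99.85) -> [ 0.0328  0.1087 -0.0013] turn 0.1
```

Emit:
move_arm:
  increments:
    - [[0.015,0.05,0,0],[0.027,0.09,0,0],[0.033,0.106,0,0],[0.033,0.106,0,0],[0.033,0.106,0,0],[0.033,0.106,0,0]]

```text
time_s: 19.95
eef_pos: [0.4343, 0.0661, 0.1393]
ee_rot: [[-0.986, -0.169, 0.001], [-0.169, 0.986, -0.0], [-0.001, -0.0, -1.0]]
wrist_force: [-0.0, 0.3, -1.5]
finger_gap: 0.0582
gripper_force: 64.8
```

```bash
python3 -c "
from h import *
rel((.432,.0717,.0523,99.8))"
```

```text
t 19.95 tcp [0.4343 0.0661 0.1393] yaw 99.7 j [-22.  23.   9. 133.  -8.  25.  94.] F [-0.   0.3 -1.5] gap 0.0582 grip 64.8
(0.432, 0.0717, 0.0523, 99.8) -> [0.0013 0.0059 0.087 ] turn -0.1
```

Emit:
move_arm:
  increments:
    - [[0.001,0.006,0.02,0],[0.001,0.006,0.04,0],[0.001,0.006,0.06,0],[0.001,0.006,0.07,0],[0.001,0.006,0.08,0],[0.001,0.006,0.084,0],[0.001,0.006,0.087,0],[0.001,0.006,0.087,0]]

```text
time_s: 20.95
eef_pos: [0.4318, 0.0731, 0.0525]
ee_rot: [[-0.985, -0.171, 0.0], [-0.171, 0.985, 0.0], [-0.0, 0.0, -1.0]]
wrist_force: [-0.4, 0.9, -0.8]
finger_gap: 0.0582
gripper_force: 64.8
```

Emit:
move_arm:
  increments:
    - [[0,0,0,0],[0,0,0,0],[0,0,0,0],[0,0,0,0],[0,0,-0.02,0],[0,0,-0.06,0],[0,0,-0.1,0],[0,0,-0.13,0]]
  fingers: 0.085

```text
time_s: 21.95
eef_pos: [0.4316, 0.073, 0.1838]
ee_rot: [[-0.985, -0.171, 0.001], [-0.171, 0.985, 0.0], [-0.001, 0.0, -1.0]]
wrist_force: [1.2, 0.2, -0.4]
finger_gap: 0.0846
gripper_force: 0.0
```

```bash
python3 - <<'E'
from h import *
rel((.620,.1315,.18,-2.1),(.624,.2505,.18,-2.1))
E
```

```text
t 21.95 tcp [0.4316 0.073  0.1838] yaw 99.8 j [-25.  18.  12. 131.  -7.  31.  92.] F [ 1.2  0.2 -0.4] gap 0.0846 grip 0.0
(0.62, 0.1315, 0.18, -2.1) -> [-0.1956  0.0255  0.004 ] turn -78.1
(0.624, 0.2505, 0.18, -2.1) -> [-0.2199  0.142   0.0041] turn -78.1
```

Emit:
move_arm:
  increments:
    - [[-0.03,0.02,0,10],[-0.06,0.04,0,20],[-0.09,0.06,0,30],[-0.12,0.08,0,40],[-0.15,0.1,0,50],[-0.18,0.12,0,60],[-0.2,0.13,0,70],[-0.22,0.142,0,80]]

```text
time_s: 22.95
eef_pos: [0.6242, 0.251, 0.1819]
ee_rot: [[-0.334, 0.943, -0.001], [0.943, 0.334, -0.0], [-0.0, -0.001, -1.0]]
wrist_force: [-1.1, -1.3, -0.1]
finger_gap: 0.0852
gripper_force: 0.0
```

Emit:
move_arm:
  increments:
    - [[0,0,0,10],[0,0,0,20],[0,0,0,22],[0,0,0,22],[0,0,0,22]]
  fingers: 0.06

```text
time_s: 23.58
eef_pos: [0.624, 0.2504, 0.1824]
ee_rot: [[0.037, 0.999, -0.0], [0.999, -0.037, 0.0], [0.0, -0.0, -1.0]]
wrist_force: [-0.3, -0.3, 0.6]
finger_gap: 0.0602
gripper_force: 0.0
```

```bash
python3 - <<'E'
from h import *
rel((.624,.2505,.078,-2.1))
im=imaging.capture("top")
o=ortho(im,.066);H,S,V=hsv(o);blobs((H>8)&(H<22)&(S>70)&(V>90),1500)
im=imaging.capture("scene");cv2.imwrite("pics/s2.png",cv2.resize(im[190:330,170:340],None,fx=4,fy=4,interpolation=cv2.INTER_CUBIC))
E
```

```text
t 23.57 tcp [0.624  0.2504 0.1824] yaw -2.1 j [-51.  39.  39. 103. -31.  50.   1.] F [-0.3 -0.3  0.6] gap 0.0602 grip 0.0
(0.624, 0.2505, 0.078, -2.1) -> [ 0.     -0.      0.1044] turn 0.0
area 11677.0 rect xy [0.4314 0.0722] centroid [0.4311 0.0721] size [142. 101.] ang 9.9
area 4769.5 rect xy [0.7869 0.0893] centroid [0.7854 0.0889] size [88. 59.] ang 63.4
```

View pics/s2.png

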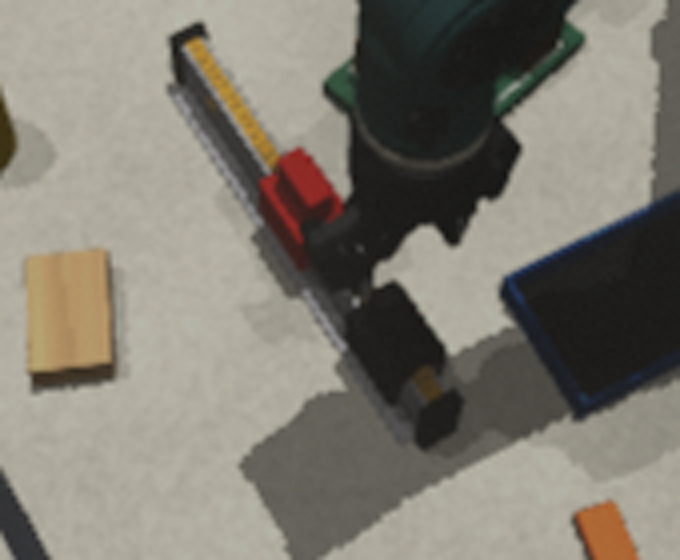

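The pile of three is aligned, and the gripper (px 430,220) is centred above the black stop at (395,345). I'll descend, grip and pull.

Emit:
move_arm:
  increments:
    - [[0,0,0.03,0],[0,0,0.05,0],[0,0,0.07,0],[0,0,0.085,0],[0,0,0.095,0],[0,0,0.102,0],[0,0,0.104,0],[0,0,0.104,0]]

```text
time_s: 24.68
eef_pos: [0.6244, 0.2506, 0.0786]
ee_rot: [[0.038, 0.999, 0.001], [0.999, -0.038, 0.0], [0.0, 0.001, -1.0]]
wrist_force: [0.3, 0.8, 0.6]
finger_gap: 0.0604
gripper_force: 0.0
```

Emit:
move_arm:
  increments:
    - [[0,0,0,0],[0,0,0,0],[0,0,0,0],[0,0,0,0],[0,0,0,0],[0,0,0,0],[0,0,0,0]]
  fingers: 0.01

```text
time_s: 25.55
eef_pos: [0.6238, 0.2506, 0.0788]
ee_rot: [[0.038, 0.999, -0.001], [0.999, -0.038, 0.001], [0.0, -0.001, -1.0]]
wrist_force: [-2.4, 0.3, 5.0]
finger_gap: 0.021
gripper_force: 59.3
```

Emit:
move_arm:
  increments:
    - [[0,0,-0.005,0],[0,0,-0.01,0],[0,0,-0.018,0],[0,0,-0.028,0],[0,0,-0.04,0],[0,0,-0.055,0],[0,0,-0.075,0],[0,0,-0.09,0]]

```text
time_s: 26.55
eef_pos: [0.6247, 0.2505, 0.1705]
ee_rot: [[0.038, 0.999, 0.002], [0.999, -0.038, 0.001], [0.001, 0.002, -1.0]]
wrist_force: [0.6, 0.7, -3.0]
finger_gap: 0.0213
gripper_force: 63.1
```

```bash
python3 - <<'E'
from h import *
rel((.4343,.311,.12,-6.8))
im=imaging.capture("scene");cv2.imwrite("pics/s3.png",cv2.resize(im[150:350,170:400],None,fx=3,fy=3,interpolation=cv2.INTER_CUBIC))
E
```

```text
t 26.55 tcp [0.6247 0.2505 0.1705] yaw -2.2 j [-50.  39.  38. 103. -32.  49.   1.] F [ 0.6  0.7 -3. ] gap 0.0213 grip 63.1
(0.4343, 0.311, 0.12, -6.8) -> [ 0.0531 -0.1926  0.0502] turn 4.6
```

View pics/s3.png

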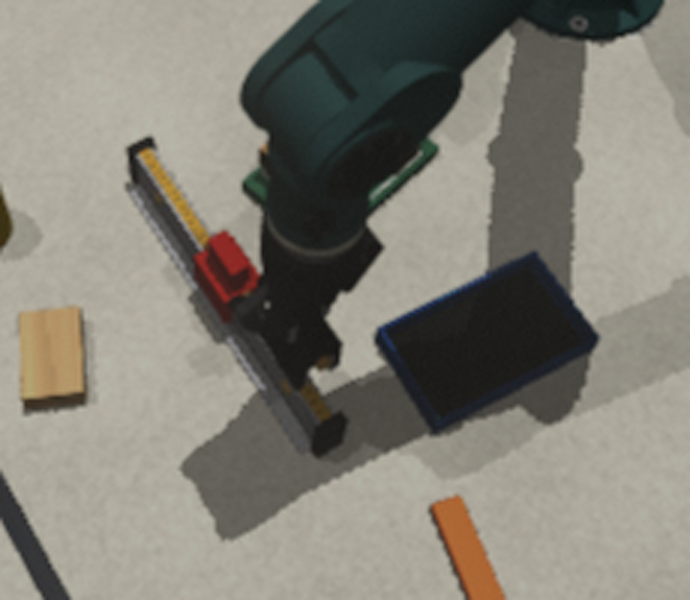

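Emit:
move_arm:
  increments:
    - [[0.005,-0.02,0,0],[0.015,-0.055,0,1],[0.025,-0.09,0,2],[0.035,-0.125,0,3],[0.045,-0.16,0,4],[0.05,-0.18,0.0,4.6],[0.053,-0.193,0.0,4.6],[0.053,-0.193,0.0,4.6]]

```text
time_s: 27.6
eef_pos: [0.4326, 0.3111, 0.1684]
ee_rot: [[0.117, 0.993, -0.0], [0.993, -0.117, 0.0], [0.0, -0.0, -1.0]]
wrist_force: [1.4, -0.3, -2.4]
finger_gap: 0.021
gripper_force: 63.1
```

Emit:
move_arm:
  increments:
    - [[0,0,0.02,0],[0,0,0.04,0],[0,0,0.06,0],[0,0,0.075,0],[0,0,0.088,0],[0,0,0.096,0],[0,0,0.1,0],[0,0,0.1,0]]

```text
time_s: 28.6
eef_pos: [0.4333, 0.3108, 0.0683]
ee_rot: [[0.118, 0.993, 0.0], [0.993, -0.118, 0.0], [0.0, 0.0, -1.0]]
wrist_force: [0.0, 0.7, -3.0]
finger_gap: 0.0215
gripper_force: 63.3
```

```bash
python3 - <<'E'
from h import *
rel((.4343,.311,.0578,-6.8))
E
```

```text
t 28.6 tcp [0.4333 0.3108 0.0683] yaw -6.8 j [-62.  39.  31. 124. -43.  28.  -5.] F [ 0.   0.7 -3. ] gap 0.0215 grip 63.3
(0.4343, 0.311, 0.0578, -6.8) -> [0.0003 0.0009 0.0105] turn 0.0
```

Emit:
move_arm:
  increments:
    - [[0,0,0.004,0],[0,0,0.007,0],[0,0,0.009,0],[0,0,0.01,0],[0,0,0.01,0]]

```text
time_s: 29.22
eef_pos: [0.4332, 0.3107, 0.0583]
ee_rot: [[0.118, 0.993, -0.0], [0.993, -0.118, -0.0], [-0.0, -0.0, -1.0]]
wrist_force: [0.2, -0.6, -3.5]
finger_gap: 0.0213
gripper_force: 63.3
```

Emit:
move_arm:
  increments:
    - [[0,0,0.001,0],[0,0,0.002,0],[0,0,0.002,0]]

```text
time_s: 29.6
eef_pos: [0.4333, 0.3108, 0.0578]
ee_rot: [[0.118, 0.993, -0.0], [0.993, -0.118, 0.002], [0.002, -0.001, -1.0]]
wrist_force: [-3.0, -1.7, 11.9]
finger_gap: 0.0207
gripper_force: 65.0
```

Contact at the floor height I worked out. I'll open and rise.

Emit:
move_arm:
  increments:
    - [[0,0,0,0],[0,0,0,0],[0,0,0,0],[0,0,0,0],[0,0,-0.02,0],[0,0,-0.06,0],[0,0,-0.1,0],[0,0,-0.125,0]]
  fingers: 0.06

```text
time_s: 30.6
eef_pos: [0.4337, 0.3109, 0.1829]
ee_rot: [[0.118, 0.993, 0.001], [0.993, -0.118, 0.001], [0.001, 0.001, -1.0]]
wrist_force: [0.9, 0.3, 0.3]
finger_gap: 0.06
gripper_force: 0.0
```

```bash
python3 - <<'E'
from h import *
rel((.620,.1315,.18,-2.1))
E
```

```text
t 30.6 tcp [0.4337 0.3109 0.1829] yaw -6.8 j [-72.  30.  43. 121. -32.  41. -14.] F [0.9 0.3 0.3] gap 0.06 grip 0.0
(0.62, 0.1315, 0.18, -2.1) -> [-0.1561  0.2061  0.003 ] turn -4.7
```

Emit:
move_arm:
  increments:
    - [[-0.02,0.03,0,-1],[-0.05,0.065,0,-2],[-0.08,0.105,0,-3],[-0.11,0.145,0,-4],[-0.135,0.18,0,-4.7],[-0.15,0.2,0,-4.7],[-0.156,0.206,0,-4.7],[-0.156,0.206,0,-4.7]]

```text
time_s: 31.6
eef_pos: [0.6188, 0.1316, 0.181]
ee_rot: [[0.037, 0.999, -0.001], [0.999, -0.037, 0.0], [0.0, -0.001, -1.0]]
wrist_force: [-0.2, 0.4, -0.1]
finger_gap: 0.0598
gripper_force: 0.0
```

```bash
python3 - <<'E'
from h import *
rel((.6205,.1315,.078,-2.1))
im=imaging.capture("scene");cv2.imwrite("pics/s4.png",cv2.resize(im[150:330,170:400],None,fx=3.3,fy=3.3,interpolation=cv2.INTER_CUBIC))
E
```

```text
t 31.6 tcp [0.6188 0.1316 0.181 ] yaw -2.1 j [-42.  36.  39. 108. -30.  47.  11.] F [-0.2  0.4 -0.1] gap 0.0598 grip 0.0
(0.6205, 0.1315, 0.078, -2.1) -> [-0.      0.0018  0.103 ] turn 0.0
```

View pics/s4.png

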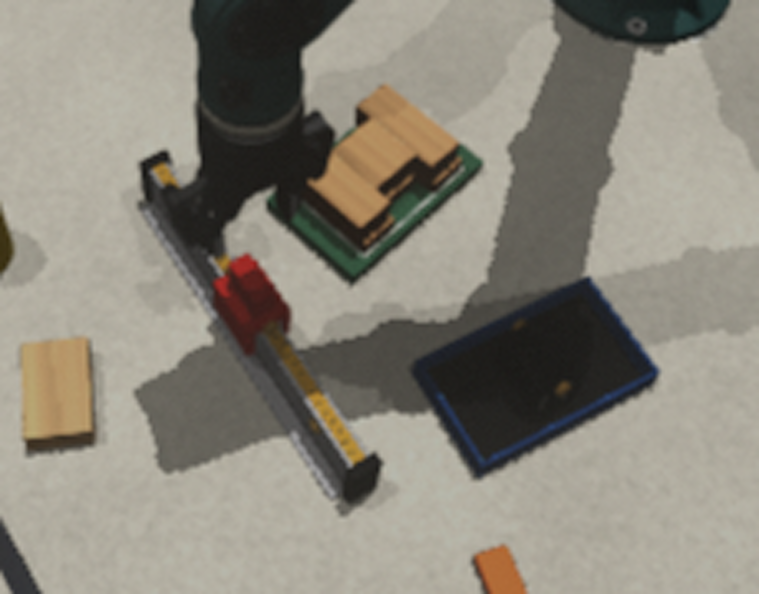

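The black stop stands mid-tray (px 540,355, brass marks visible) and the pile is square on the pallet. Next is the red stop.

Emit:
move_arm:
  increments:
    - [[0,0.001,0.03,0],[0,0.001,0.05,0],[0,0.001,0.07,0],[0,0.001,0.085,0],[0,0.001,0.095,0],[0,0.001,0.101,0],[0,0.001,0.103,0],[0,0.001,0.103,0]]

```text
time_s: 32.65
eef_pos: [0.6207, 0.1315, 0.0786]
ee_rot: [[0.036, 0.999, 0.001], [0.999, -0.036, 0.0], [0.0, 0.001, -1.0]]
wrist_force: [0.3, 1.3, 0.7]
finger_gap: 0.06
gripper_force: 0.0
```

Emit:
move_arm:
  increments:
    - [[0,0,0,0],[0,0,0,0],[0,0,0,0],[0,0,0,0],[0,0,0,0],[0,0,0,0],[0,0,0,0]]
  fingers: 0.01

```text
time_s: 33.52
eef_pos: [0.6198, 0.1317, 0.0787]
ee_rot: [[0.036, 0.999, -0.001], [0.999, -0.036, 0.001], [0.001, -0.001, -1.0]]
wrist_force: [-3.7, 0.5, 4.4]
finger_gap: 0.0213
gripper_force: 59.1
```

Emit:
move_arm:
  increments:
    - [[0,0,-0.005,0],[0,0,-0.01,0],[0,0,-0.018,0],[0,0,-0.028,0],[0,0,-0.04,0],[0,0,-0.055,0],[0,0,-0.075,0],[0,0,-0.09,0]]

```text
time_s: 34.52
eef_pos: [0.6211, 0.1315, 0.1704]
ee_rot: [[0.036, 0.999, 0.002], [0.999, -0.036, 0.0], [0.001, 0.002, -1.0]]
wrist_force: [-0.4, -0.5, -3.1]
finger_gap: 0.0207
gripper_force: 63.4
```

```bash
python3 - <<'E'
from h import *
rel((.4313,.0722,.17,9.9))
E
```

```text
t 34.52 tcp [0.6211 0.1315 0.1704] yaw -2.1 j [-42.  37.  38. 108. -31.  46.  12.] F [-0.4 -0.5 -3.1] gap 0.0207 grip 63.4
(0.4313, 0.0722, 0.17, 9.9) -> [-0.0661 -0.1876  0.    ] turn -12.0
```

Emit:
move_arm:
  increments:
    - [[-0.008,-0.02,0,-2],[-0.02,-0.055,0,-4],[-0.032,-0.09,0,-6],[-0.044,-0.125,0,-8],[-0.054,-0.155,0,-10],[-0.062,-0.177,0.0,-12],[-0.066,-0.188,0.0,-12],[-0.066,-0.188,0.0,-12]]

```text
time_s: 35.52
eef_pos: [0.4302, 0.0723, 0.1688]
ee_rot: [[-0.172, 0.985, 0.001], [0.985, 0.172, 0.001], [0.0, 0.001, -1.0]]
wrist_force: [-0.4, 1.2, -2.6]
finger_gap: 0.0211
gripper_force: 63.2
```

Emit:
move_arm:
  increments:
    - [[0,0,0.01,0],[0,0,0.02,0],[0,0,0.03,0],[0,0,0.035,0],[0,0,0.035,0]]

```text
time_s: 36.15
eef_pos: [0.4299, 0.0722, 0.1328]
ee_rot: [[-0.172, 0.985, -0.001], [0.985, 0.172, -0.0], [-0.0, -0.001, -1.0]]
wrist_force: [-0.4, -0.3, -2.6]
finger_gap: 0.0207
gripper_force: 63.3
```

```bash
python3 - <<'E'
from h import *
rel((.4313,.0722,.119,9.9))
im=imaging.capture("scene");cv2.imwrite("pics/s5.png",cv2.resize(im[110:290,170:400],None,fx=3.3,fy=3.3,interpolation=cv2.INTER_CUBIC))
E
```

```text
t 36.15 tcp [0.4299 0.0722 0.1328] yaw 9.9 j [-39.  27.  32. 134. -32.  27.  28.] F [-0.4 -0.3 -2.6] gap 0.0207 grip 63.3
(0.4313, 0.0722, 0.119, 9.9) -> [-0.0002  0.0014  0.0138] turn 0.0
```

View pics/s5.png

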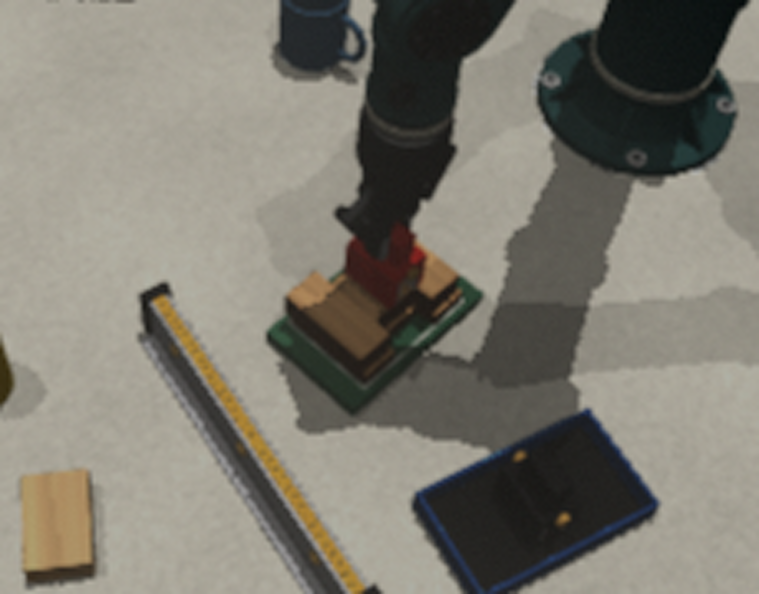

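The red stop hangs upright just above the middle of the pile (px 385,270), and the black stop stands in the tray (540,490). I'll lower it gently.

Emit:
move_arm:
  increments:
    - [[0,0.001,0.005,0],[0,0.001,0.009,0],[0,0.001,0.012,0],[0,0.001,0.013,0],[0,0.001,0.013,0]]

```text
time_s: 36.83
eef_pos: [0.4311, 0.0725, 0.1203]
ee_rot: [[-0.172, 0.985, -0.0], [0.985, 0.172, -0.0], [0.0, -0.0, -1.0]]
wrist_force: [0.7, -0.2, -2.5]
finger_gap: 0.021
gripper_force: 63.3
```

Emit:
move_arm:
  increments:
    - [[0,0,0.001,0],[0,0,0.001,0]]

```text
time_s: 37.08
eef_pos: [0.4312, 0.0726, 0.1193]
ee_rot: [[-0.173, 0.985, 0.0], [0.985, 0.173, 0.0], [0.0, 0.0, -1.0]]
wrist_force: [-0.4, 1.1, -3.4]
finger_gap: 0.0209
gripper_force: 63.3
```

Emit:
move_arm:
  increments:
    - [[0,0,0.001,0],[0,0,0.001,0],[0,0,0.001,0]]

```text
time_s: 37.45
eef_pos: [0.4312, 0.0725, 0.1187]
ee_rot: [[-0.172, 0.985, 0.0], [0.985, 0.172, 0.001], [0.001, 0.0, -1.0]]
wrist_force: [-1.2, 0.2, 5.8]
finger_gap: 0.021
gripper_force: 64.3
```

Emit:
move_arm:
  increments:
    - [[0,0,0,0],[0,0,0,0],[0,0,0,0],[0,0,0,0],[0,0,-0.02,0],[0,0,-0.05,0],[0,0,-0.09,0],[0,0,-0.1,0]]
  fingers: 0.06

```text
time_s: 38.45
eef_pos: [0.4324, 0.0727, 0.22]
ee_rot: [[-0.173, 0.985, 0.004], [0.985, 0.173, 0.001], [0.001, 0.004, -1.0]]
wrist_force: [-0.3, 0.3, -0.8]
finger_gap: 0.0601
gripper_force: 0.0
```

Emit:
move_arm:
  increments:
    - [[-0.03,0.01,0,0],[-0.08,0.04,0,0],[-0.13,0.07,0,0],[-0.18,0.1,0,0],[-0.23,0.13,0,0],[-0.28,0.13,0,0],[-0.3,0.13,0,0],[-0.3,0.13,0,0]]

```text
time_s: 39.45
eef_pos: [0.6099, -0.2018, 0.2175]
ee_rot: [[-0.169, 0.986, -0.002], [0.986, 0.169, 0.0], [0.001, -0.001, -1.0]]
wrist_force: [-0.0, 0.9, 0.1]
finger_gap: 0.0602
gripper_force: 0.0
```

```bash
python3 - <<'E'
from h import *
rel()
im=imaging.capture("top")
o=ortho(im,.066);H,S,V=hsv(o);blobs((H>8)&(H<22)&(S>70)&(V>90),500)
o=ortho(im,.148);H,S,V=hsv(o);blobs(((H<6)|(H>174))&(S>140),300)
a=cv2.resize(im[130:280,130:330],(400,300),interpolation=cv2.INTER_CUBIC)
b=cv2.resize(imaging.capture("scene"),(400,300));b2=cv2.resize(imaging.capture("scene")[140:320,200:400],(400,300))
cv2.imwrite("pics/f.png",np.vstack([np.hstack([a,b]),np.hstack([cv2.convertScaleAbs(b2,alpha=2.5),cv2.convertScaleAbs(a,alpha=2.5)])]))
E
```

```text
t 39.45 tcp [ 0.6099 -0.2018  0.2175] yaw 9.8 j [-11.  34.  38. 105. -26.  50.  49.] F [-0.   0.9  0.1] gap 0.0602 grip 0.0
area 2281.0 rect xy [0.4822 0.0769] centroid [0.4868 0.0882] size [45. 94.] ang 99.5
area 1253.5 rect xy [0.6238 0.2366] centroid [0.6245 0.247 ] size [131.  13.] ang 88.0
area 4818.0 rect xy [0.7867 0.0894] centroid [0.7856 0.0889] size [88. 60.] ang 63.4
area 516.0 rect xy [ 0.7895 -0.077 ] centroid [ 0.7892 -0.0774] size [27. 24.] ang 0.0
```

View pics/f.png

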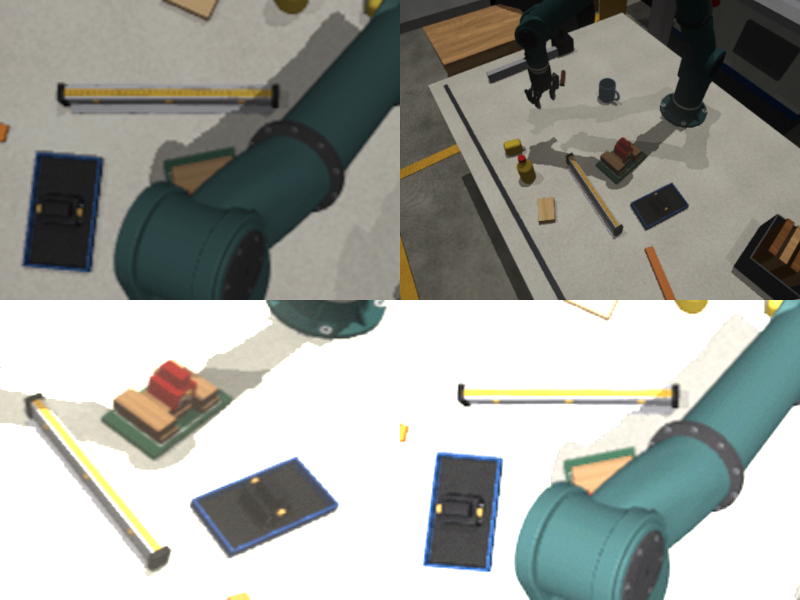

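The final views show the red stop upright mid-pile, the pile square on the outline (scene px 172,400), the black stop upright in the tray, the rail empty and the bystanders unmoved.

```bash
python3 -c "
from plant import env
print(env.finish_job())"
```

```text
the job is handed in; nothing more can be done
None
```

The job is handed in, with no verdict returned: the three blanks found are piled square on the pallet outline, the red stop stands on the middle of the pile, the one black stop stands in the tray, and nothing else was disturbed; the pile was measured within about 1 mm of centre before the red stop went on and only checked by eye after.

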